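# Clamp the tube block in the shaker cradle

## Task

Slide the aluminium tube block along the cradle until it presses the sprung foot of the stop screw clearly in; where the screw is set is not known, so feel for it, and keep the push under 20 N so that the foot is not rammed solid. Then tip the spring-hinged flap past its snap point so that it snaps shut over the block, pushing it with no more than 15 N, and leave the block still pressed against the foot under the shut flap. Do not disturb the dropper bottle, the sample cup or the flat slide box beside it.

Things in the scene. Friction and masses are not known exactly. Their poses are not given: they have to be found in the camera images.
- cradle: grey cradle screwed to the bench, base plate 200 x 90 x 8 mm. Origin: centre of its underside. +x: the direction in which the block is pushed home. Guide walls (tops 20 mm above the bench) form a channel 47 mm wide (inside) from x = -85 to +40 mm, open above and at the -x end. Steel ears (59 mm high, y = +-40 mm) at x = +64 mm carry the flap hinge: along y, 50 mm above the bench.
- end_stop: dark steel bracket at the channel's far end, 12 x 40 x 38 mm, origin: centre of its underside, axes as the cradle's. Its stop screw points to -x, 32 mm above the bench, with a rubber foot of 18 mm diameter. The screw's setting is not measured: the untouched foot's face lies anywhere 38 to 56 mm in front (-x) of this origin. The foot springs back at 2.2 N per mm and is solid after 5 mm (11 N).
- block_center (a point): centre of the loose aluminium tube block, 66 (along cradle x) x 44 x 36 mm high, 0.35 to 0.48 kg, eight holes in its top. It stands upright in the channel (this point 26 mm above the bench), 15 mm or more short of the foot. Sliding it takes 1.5 to 3.5 N; when let go, the foot pushes it back 1 to 4 mm until friction holds it, still pressed. Push on its -x end face.
- block: the same block; origin at the centre of its underside, z up, x along its length (the cradle's +x).
- flap (a joint): angle (rad) of the steel flap: 0 open (25 degrees past upright, leaning to the cradle's +x), 2.0 shut (level, 4 mm above the block). Over-centre spring: 0.6 N m at either stop, none near 1.0, then it snaps over by itself. Frame 64 mm wide; a lip 109 mm from the hinge reaches 18 mm down and, shut, stands at cradle x = -47 to -43 mm in front of the block's -x end: a block further out blocks it.
- flap_tab (a point): end of the thumb tab (30 mm wide, 4 mm thick) in the middle of the flap's free edge, 129 mm from the hinge axis. With the flap open it is the highest point, about 0.16 m above the bench, leaning out to the cradle's +x; a push on its back towards the cradle's -x tips the flap (it rises to 0.18 m on the way). Nearer the hinge more force is needed.
- dropper: white dropper bottle, 36 mm diameter, 78 mm high, standing loose beyond the cradle; origin at the centre of its underside. Bystander.
- cup: small sample cup, 44 mm diameter, 50 mm high, standing loose beyond the cradle; origin at the centre of its underside. Bystander.
- slips: flat slide box, 78 x 32 x 10 mm, lying loose on the robot's side of the cradle; origin at the centre of its underside. Bystander.
There are look-alikes about, which are no part of the job. Of the things that look like the cradle, the larger one is meant.

How it is judged (in metres and radians):
On the way, in this order (a step that is already met when the one before it is completed fails the run):
1. with the flap still open, the block presses the sprung foot in with more than 4 N (contact force between block and end_stop above 4 N and value of joint flap below 0.3 rad), for 0.2 s.
2. the flap has snapped shut (value of joint flap above 1.94 rad), for 0.2 s.
At the end, for the whole second after the job is handed in: the flap is shut (within 0.06 rad of its stop), the block stands upright and at rest in the channel under it, still pressed against the sprung foot (more than 0.5 N) (value of joint flap above 1.94 rad and contact force between block and end_stop above 0.5 N and x of block_center in the frame of cradle above -0.007 m and angle between block's own z axis and vertical below 0.06 rad and linear speed of block below 0.01 m/s); the robot touches nothing.
It fails at once if the block is pushed with more than 20 N (contact force between block and the fingers above 20 N or contact force between block and the arm above 20 N).
It fails at once if the foot is rammed solid (more than 15 N between block and stop) (contact force between block and end_stop above 15 N).
It fails at once if the flap is pushed with more than 15 N (contact force between flap and the fingers above 15 N or contact force between flap and the arm above 15 N).
It fails at once if the dropper bottle, the sample cup or the slide box is displaced by more than 15 mm (distance of any of dropper, cup, slips from where it was at the start of the episode above 0.015 m).
It also fails if it takes over 42 s, if anything falls off the work surface, if the arm or the gripper's body presses on something with over 40 N, if the wrist force passes 120 N, or if a joint passes its speed limit or range.

## Robot

A 6-joint arm with a two-finger parallel gripper is mounted at the origin on a cart in front of the work surface, level with it; the furniture and walls round the work are solid. World frame = base frame: x ahead of the robot, y to its left, z up, the work surface at z = 0. Lengths are in mm, angles in rad, forces in N, time in s.
With the tool pointing down it reaches from about 275 to 825 mm from the base axis. Payload 5.2 kg.
Tool frame: the origin (TCP) lies at the very end of the fingers, on their centre line; the grasp point (between the pads) lies bot.hold_point_z behind it (bot.hold_point_z is the distance from the TCP to the grasp point, in mm); y points along the fingers, x is the direction in which the jaws open and shut, and the axes are right-handed (so a half turn about y gives the same grasp; the last joint's range is limited). The gripper opens to 93 mm and grips with 3 to 60 N. Pads are 15 mm wide; open, the fingers measure 128 mm over their backs; the gripper's body (75 mm by 188 mm) begins 65 mm behind the grasp point.
Start: joints at [1.009, 0.259, 1.535, -0, 1.348, -0.203], TCP at [193.112, 514.988, 218.653] pointing down, gripper open.
Joint ranges: [-3.14, 3.14], [-0.91, 2.08], [0.19, 2.58], [-1.22, 4.36], [0.22, 2.71], [-3.12, 3.12]. Speed limits (rad/s): [2.57, 2.57, 3.14, 3.14, 3.14, 3.14].

## Interface

Orientations are given as a unit quaternion [x, y, z, w].
In Python, from bench import bot gives the robot as it stands. The module is installed in compiled form; this text tells all that it offers.
- The arm moves only by the tool arm_command, never from a script. Its argument "targets" is a list of rows, each an object with "dr": the turn, a rotation vector about the tool's x, y, z in degrees, a list of three; "xyz": the shift along the tool's x, y, z in mm, a list of three; "gripper": the opening in per cent of the stroke, from 0 (shut) to 100 (fully open). A call has 1 to 10 rows; each row is the pose to reach, as a shift and turn from the pose commanded when the call began, along the tool's axes at that moment; what a row does not reach only later rows make up. A row lasts 1/8 s, in which the tool goes at most 62.5 mm and 10.7 degrees, less where a joint would pass 70% of its speed; a pose out of reach is approached as far as the arm can. A call with a gripper value outside its range is refused whole. The fingers move at their own pace and stop on an object; the grip force is fixed at half the most. Time passes only in rows, so rows that repeat a pose let the fingers close. It gives the time, the measured TCP pose, the force and the opening at its end, in the units of the state.
- bot.get_obs(): the state, without advancing time (a new reading comes with each control period).
- bot.get_image(name): name is "scene" or "top"; returns the picture (480x640x3 uint8, red, green, blue); there is no depth.
- bot.camera_info(name): a dict with "mtx" (3x3 intrinsics, pixels), "R" (3x3) and "t" (3): a world point X has camera coordinates R X + t. Camera axes: x right, y down, z forward; pixel columns grow to the right and rows downward; lengths in mm; the calibration is good to about 2 mm. A picture is of the moment at which its call begins. camera_info takes no time and is no camera call.
- bot.hand_in(): hands the job in, once; it reports no verdict.
Trained networks look in the newest picture that a camera, given by its name, has taken for a name from the list of things; names that differ only in an ending like _2 or _b are one class to them, and where a whole thing is asked for, a point or a joint stands for the part that bears it (a point fixed in the world has none). Each returns a list of dicts, best first, with "p" (0 to 1); they miss things now and then, are a little off and sometimes report something else, mostly with a low value. They report only what shows in the picture. A call takes as long as a camera call. They do not tell look-alikes from the thing itself.
- bot.boxes_of(camera, query): "box" ([left, top, width, height] in pixels, round what is visible of it).
- bot.landmark_of(camera, query): "location" ([column, row] in pixels: a listed point, or the origin of a listed thing).
The state is a dict: "t": time; "qpos": joint angles; "qvel": joint speeds; "joint_efforts": joint torques, N m; "tool_pos": TCP position; "eef_rot": TCP orientation; "wrist_force": force on the tool from outside, world axes, zero at the start; "moment": the same for the moment, N m; "finger_gap": finger opening in mm.
Only numpy, scipy, OpenCV 4.12 (cv2) and the standard library are available. Lean on these libraries where they do the work, as an engineer would, in place of code of your own. Each camera call takes 0.05 s, during which the arm holds its last target. There are 200 camera calls.

## Working session

There is one attempt and no reset: what is moved stays moved. The work goes in short steps, Python scripts to look and compute and a tool call to move; the robot and the scene stay as the last step left them, time stands still between calls to the robot, and variables do not carry over. Pictures are saved under pics/ and viewed, about 8 in all and at most 12, crops included, and the job is handed in when it is done.

Besides the shell and the picture viewer there is one more tool, called after "Request:" as a command line: name --argument value ..., lists and objects as JSON in quotes. arm_command: Moves the arm, as the interface text tells. Its arguments: {"type":"object","properties":{"targets":{"type":"array"}},"required":["targets"]}

```bash
mkdir -p pics; cat > h.py <<'E'
import numpy as np, cv2
from bench import bot
def save(cam,fn,crop=None,s=1):
    im=bot.get_image(cam)[:,:,::-1]
    if crop: l,t,w,h=crop; im=im[t:t+h,l:l+w]
    im=cv2.resize(im,None,fx=s,fy=s,interpolation=cv2.INTER_CUBIC); cv2.imwrite(fn,im)
def ray(cam,px,z):
    c=bot.camera_info(cam);M,R,t=[np.array(c[k],float) for k in("mtx","R","t")]
    d=R.T@np.linalg.solve(M,[px[0],px[1],1]);C=-R.T@t
    return C+d*(z-C[2])/d[2]
def proj(cam,X):
    c=bot.camera_info(cam);M,R,t=[np.array(c[k],float) for k in("mtx","R","t")]
    p=M@(R@np.array(X,float)+t);return p[:2]/p[2]
E
python3 - <<'E'
from h import *
for c in("scene","top"):
    save(c,f"pics/{c}0.png")
    i=bot.camera_info(c);print(c,np.round(-np.array(i["R"]).T@np.array(i["t"])),np.round(i["R"],2).tolist(),i["mtx"][0][0])
    for q,z in(("cradle",0),("end_stop",0),("block_center",26),("flap_tab",160),("dropper",0),("cup",0),("slips",0)):
        for d in bot.landmark_of(c,q)[:3]: print(q,round(d["p"],2),np.round(d["location"],1),np.round(ray(c,d["location"],z),1)[:2])
o=bot.get_obs();print(o,bot.hold_point_z)
E
```

```text
scene [ 191. -399.  945.] [[0.85, -0.53, 0.01], [-0.41, -0.67, -0.62], [0.33, 0.52, -0.79]] 592.5128308417961
cradle 0.83 [288.7 193.1] [578.1 346.7]
cradle 0.66 [335.1 297.8] [522.3  76.5]
end_stop 0.61 [267.6 172.3] [569.1 423.6]
end_stop 0.46 [307.7 265.9] [515.9 164.7]
block_center 0.57 [349.3 300.4] [532.   45.4]
flap_tab 0.91 [257.  120.1] [555.  419.2]
flap_tab 0.68 [292.3 197.4] [513.  208.5]
dropper 0.89 [423.7 284.6] [680.6  13.1]
cup 0.92 [380.9 239.3] [673.9 143.2]
slips 0.83 [262.6 338.4] [367.9  73.4]
top [495. 162. 961.] [[0.03, -1.0, 0.01], [-1.0, -0.03, -0.06], [0.06, -0.0, -1.0]] 450.8624588062366
cradle 0.84 [358.1 258.3] [519.2  75.9]
cradle 0.58 [227.6 231.2] [569.5 356. ]
end_stop 0.61 [291.9 263. ] [505.4 216.6]
end_stop 0.45 [316.4 262.4] [508.1 164.5]
end_stop 0.42 [202.1 229.4] [571.9 410.6]
block_center 0.86 [376.3 253.1] [530.4  40.7]
flap_tab 0.87 [294.1 261.9] [505.7 203.8]
flap_tab 0.7 [169.1 226.5] [562.7 428.1]
flap_tab 0.43 [327.7 185.3] [644.7 147.7]
dropper 0.58 [392.6 181.5] [686.8   5. ]
cup 0.8 [324.4 184.7] [675.7 151.9]
slips 0.56 [360.3 334.3] [359.1  67.8]
{'t': 0.8, 'qpos': array([ 1.00920747e+00,  2.58558007e-01,  1.53498361e+00, -5.09445302e-06,
        1.34798068e+00, -2.02803526e-01]), 'qvel': array([-0.00253801,  0.00178834,  0.00055934, -0.00124516, -0.00077521,
       -0.0013229 ]), 'joint_efforts': array([ 8.62975376e-04, -4.37141848e+01, -2.84294772e+01,  7.18219369e-02,
        3.09886748e-02,  6.79224058e-05]), 'tool_pos': array([193.1176482 , 515.00201558, 218.68195192]), 'eef_rot': array([-0.58118376, -0.40278401,  0.40273687,  0.58120005]), 'wrist_force': array([-0.29543267,  0.21957798,  0.38563354]), 'moment': array([-0.04524928, -0.00267745, -0.01355577]), 'finger_gap': 92.8074640580041} 18.8
```

View both.

View pics/scene0.png

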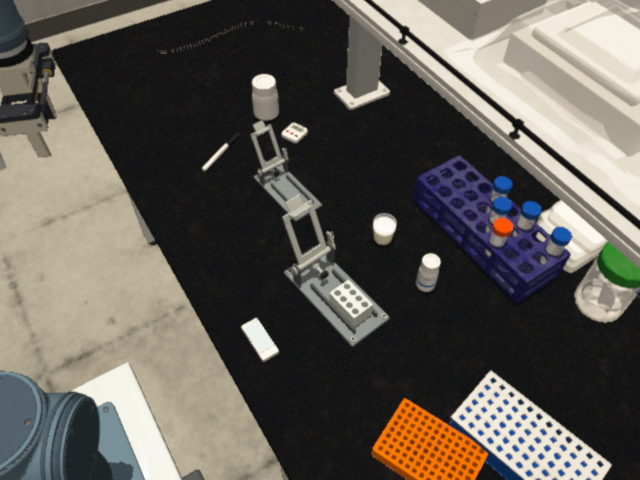

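View pics/top0.png

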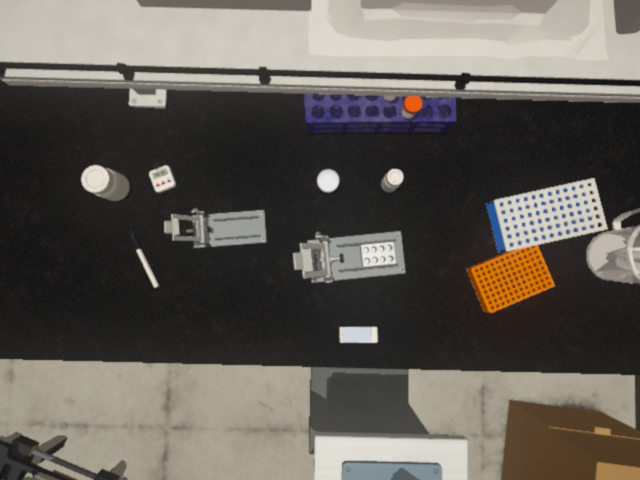

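Candidates for the cradle: top (358,258)/scene (335,298), the larger with the block; and top (228,231)/scene (289,193), smaller, empty. I choose the former; one close crop.

```bash
python3 - <<'E'
from h import *
save("top","pics/c1.png",(285,222,130,70),6)
E
```

```text
(no output)
```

View pics/c1.png

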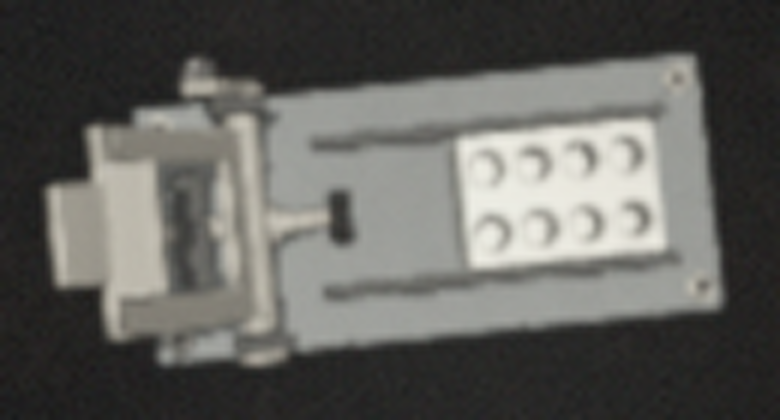

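The crop shows the plate corners at crop px (697,55),(722,305),(135,108),(158,365), block top (458,136)-(668,250), black foot face at about (353,215), flap tab end (47..60, 185–288).

```bash
cat >> h.py <<'E'
E
python3 - <<'E'
from h import *
f=lambda u,v,z: ray("top",(285+(u-2.5)/6,222+(v-2.5)/6),z)
P=np.array([f(697,55,8),f(722,305,8),f(158,365,8),f(135,108,8)])
c=P.mean(0)[:2]; ax=(P[2]+P[3]-P[0]-P[1])[:2]; ax/=np.linalg.norm(ax); ay=np.array([-ax[1],ax[0]])
print("plate",P.round(1).tolist(),"c",c,"ang",np.degrees(np.arctan2(ax[1],ax[0])))
loc=lambda p:np.round([(p[:2]-c)@ax,(p[:2]-c)@ay],1)
print([loc(p) for p in P])
B=[f(458,136,44),f(655,118,44),f(668,250,44),f(468,270,44)]
print("block",[loc(p) for p in B],loc(np.mean(B,0)))
print("foot",loc(f(353,215,32)),"tab",loc(f(47,187,160)),loc(f(60,288,160)))
w=lambda x,y,z: np.r_[c+ax*x+ay*y,z]
print("tip pred px scene",proj("scene",w(64+129*np.sin(.436),0,50+129*np.cos(.436))), "end face world",w(loc(np.mean(B,0))[0]-33,0,26))
print("tab world",w(64+129*np.sin(.436),0,167))
for d in ("slips","dropper","cup"):
  for cam in("top","scene"): print(d,cam,[np.round(b["box"]) for b in bot.boxes_of(cam,d)[:1]])
E
```

```text
plate [[580.0, -12.7, 8.0], [491.9, -22.9, 8.0], [465.6, 174.9, 8.0], [555.7, 185.6, 8.0]] c [523.31066686  81.20416642] ang 97.27625012821912
[array([-100.4,  -44.3]), array([-99.3,  44.3]), array([100.3,  45.4]), array([ 99.4, -45.4])]
block [array([ -9.4, -22.6]), array([-76.8, -22. ]), array([-76.2,  23. ]), array([-8. , 22.9])] [-42.6   0.3]
foot [28.1  0.3] tab [125.2 -14.6] [124.3  15.5]
tip pred px scene [292.63729968 199.45117303] end face world [532.88566724   6.21297115  26.        ]
tab world [508.30490602 198.72895989 167.        ]
slips top [array([341., 330.,  39.,  14.])]
slips scene [array([244., 317.,  33.,  46.])]
dropper top [array([381., 168.,  21.,  25.])]
dropper scene [array([416., 254.,  25.,  36.])]
cup top [array([312., 169.,  26.,  27.])]
cup scene [array([376., 214.,  22.,  29.])]
```

```bash
cat >> h.py <<'E'
from scipy.spatial.transform import Rotation as Ro
c=np.array([523.3,81.2]);a=np.radians(97.3);ax=np.array([np.cos(a),np.sin(a)]);ay=np.array([-ax[1],ax[0]])
def w(x,y,z): return np.r_[c+ax*x+ay*y,z]
def st():
    o=bot.get_obs();p=o["tool_pos"];f=o["wrist_force"]
    print("t",round(o["t"],2),"local",np.round([(p[:2]-c)@ax,(p[:2]-c)@ay,p[2]],1),"F local",np.round([f[:2]@ax,f[:2]@ay,f[2]],1),"gap",round(o["finger_gap"],1))
    return o
def goto(T):
    o=st();R=Ro.from_quat(o["eef_rot"])
    print("tool axes",np.round(R.as_matrix(),2).tolist(),"shift",np.round(R.inv().apply(T-o["tool_pos"]),1))
    for s in(1,-1):
        x=np.r_[ay*s,0];z=np.array([0,0,-1.]);G=Ro.from_matrix(np.c_[x,np.cross(z,x),z])
        print("turn",s,np.round((R.inv()*G).as_rotvec(degrees=True),1))
E
python3 - <<'E'
from h import *
goto(w(-112,0,215)); print(bot.get_obs()["qpos"])
E
```

```text
t 1.15 local [472.2 272.4 218.7] F local [-1.1  0.5  0.5] gap 93.0
tool axes [[0.35, 0.0, -0.94], [0.94, 0.0, 0.35], [0.0, -1.0, -0.0]] shift [-389.3    3.7 -513.8]
turn 1 [-53.8 -89.2 -89.2]
turn -1 [-80.3  48.4  48.4]
[ 1.00922367e+00  2.58564513e-01  1.53499591e+00 -8.63483761e-06
  1.34800785e+00 -2.02813754e-01]
```

Tool y is the finger (approach) axis here; fix the helper.

```bash
sed -i 's/z=np.array(\[0,0,-1.\]);G=.*/y=np.array([0,0,-1.]);G=Ro.from_matrix(np.c_[x,y,np.cross(x,y)])/' h.py
python3 - <<'E'
from h import *
goto(w(-112,0,215))
E
```

```text
t 1.15 local [472.2 272.4 218.7] F local [-1.1  0.5  0.5] gap 93.0
tool axes [[0.35, 0.0, -0.94], [0.94, 0.0, 0.35], [0.0, -1.0, -0.0]] shift [-389.3    3.7 -513.8]
turn 1 [   0.  -117.9    0. ]
turn -1 [-0.  62.1  0. ]
```

Request:
arm_command --targets '[{"dr": [0,6,0],"xyz": [-35,0,-46],"gripper": 0},{"dr": [0,12,0],"xyz": [-74,0,-97],"gripper": 0},{"dr": [0,18,0],"xyz": [-113,0,-149],"gripper": 0},{"dr": [0,25,0],"xyz": [-152,0,-200],"gripper": 0},{"dr": [0,31,0],"xyz": [-191,0,-252],"gripper": 0},{"dr": [0,38,0],"xyz": [-230,0,-303],"gripper": 0},{"dr": [0,44,0],"xyz": [-269,0,-354],"gripper": 0},{"dr": [0,50,0],"xyz": [-308,2,-406],"gripper": 0},{"dr": [0,56,0],"xyz": [-347,3,-457],"gripper": 0},{"dr": [0,62.1,0],"xyz": [-386,4,-510],"gripper": 0}]'

```text
t: 2.4
tool_pos: [525.5, -11.3, 215.2]
eef_rot: [-0.706, -0.044, 0.044, 0.706]
wrist_force: [0.9, 0.3, -0.2]
finger_gap: 0.9
```

```bash
python3 - <<'E'
from h import *
goto(w(-112,0,24))
E
```

```text
t 2.4 local [-92.    9.6 215.2] F local [ 0.1 -0.9 -0.2] gap 0.9
tool axes [[0.99, 0.0, -0.12], [0.12, 0.0, 0.99], [0.0, -1.0, 0.0]] shift [  9.5 191.2 -20. ]
turn 1 [-1.000e-01  1.798e+02 -0.000e+00]
turn -1 [-0.  -0.2  0. ]
```

Request:
arm_command --targets '[{"dr": [0,0,0],"xyz": [0,0,-4],"gripper": 0},{"dr": [0,0,0],"xyz": [0,50,-4],"gripper": 0},{"dr": [0,0,0],"xyz": [0,100,-4],"gripper": 0},{"dr": [0,0,0],"xyz": [0,130,-4],"gripper": 0},{"dr": [0,0,0],"xyz": [0,140,-4],"gripper": 0},{"dr": [0,0,0],"xyz": [0,140,-4],"gripper": 0}]'

```text
t: 3.15
tool_pos: [525.0, -12.7, 75.2]
eef_rot: [-0.706, -0.046, 0.046, 0.706]
wrist_force: [0.3, 0.1, 0.9]
finger_gap: 0.5
```

```bash
python3 - <<'E'
from h import *
goto(w(-112,0,24)); save("scene","pics/s1.png",(270,190,130,170),4)
E
```

```text
t 3.15 local [-93.3  10.3  75.2] F local [ 0.1 -0.3  0.9] gap 0.5
tool axes [[0.99, -0.0, -0.13], [0.13, 0.0, 0.99], [-0.0, -1.0, 0.0]] shift [ 10.3  51.2 -18.7]
turn 1 [  -0.  -179.9    0. ]
turn -1 [-0.   0.1 -0. ]
```

View pics/s1.png

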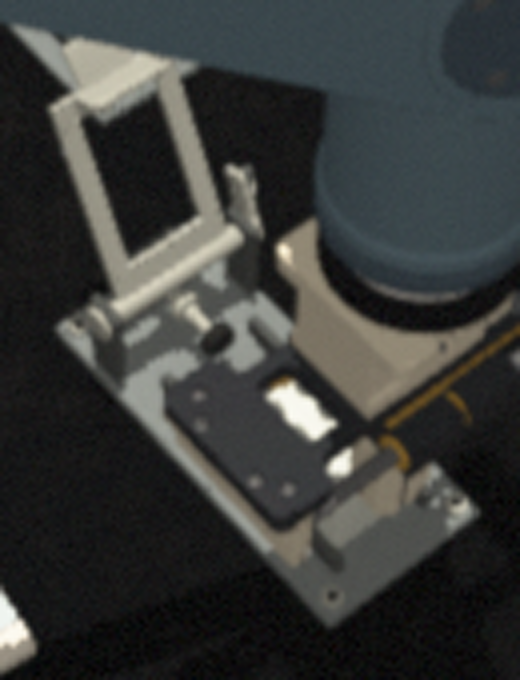

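Picture: the shut fingers hang at (345,530) just behind the block's end, foot black at (215,338), flap open; forearm is high above.

Request:
arm_command --targets '[{"dr": [0,0,0],"xyz": [10,0,-19],"gripper": 0},{"dr": [0,0,0],"xyz": [10,25,-19],"gripper": 0},{"dr": [0,0,0],"xyz": [10,45,-19],"gripper": 0},{"dr": [0,0,0],"xyz": [10,51,-19],"gripper": 0},{"dr": [0,0,0],"xyz": [10,51,-10],"gripper": 0},{"dr": [0,0,0],"xyz": [10,51,0],"gripper": 0},{"dr": [0,0,0],"xyz": [10,51,4],"gripper": 0},{"dr": [0,0,0],"xyz": [10,51,6],"gripper": 0}]'

```text
t: 4.2
tool_pos: [534.5, -5.5, 24.5]
eef_rot: [0.706, 0.046, -0.045, -0.706]
wrist_force: [0.6, -0.2, 1.0]
finger_gap: 0.3
```

```bash
python3 - <<'E'
from h import *
st()
E
```

```text
t 4.2 local [-87.4  -0.1  24.5] F local [-0.3 -0.6  1. ] gap 0.3
```

Request:
arm_command --targets '[{"dr": [0,0,0],"xyz": [0,0,1],"gripper": 0},{"dr": [0,0,0],"xyz": [0,0,2],"gripper": 0},{"dr": [0,0,0],"xyz": [0,0,3],"gripper": 0},{"dr": [0,0,0],"xyz": [0,0,4],"gripper": 0},{"dr": [0,0,0],"xyz": [0,0,5],"gripper": 0},{"dr": [0,0,0],"xyz": [0,0,6],"gripper": 0},{"dr": [0,0,0],"xyz": [0,0,7.5],"gripper": 0},{"dr": [0,0,0],"xyz": [0,0,9],"gripper": 0},{"dr": [0,0,0],"xyz": [0,0,11],"gripper": 0},{"dr": [0,0,0],"xyz": [0,0,13],"gripper": 0}]'

```text
t: 5.45
tool_pos: [532.5, 7.1, 23.9]
eef_rot: [0.706, 0.045, -0.045, -0.706]
wrist_force: [0.6, -2.2, -1.1]
finger_gap: 0.5
```

```bash
python3 - <<'E'
from h import *
st()
E
```

```text
t 5.45 local [-74.7   0.3  23.9] F local [-2.2 -0.3 -1.1] gap 0.5
```

Sliding at about 2 N. Onward to about -57.

Request:
arm_command --targets '[{"dr": [0,0,0],"xyz": [0,0,2],"gripper": 0},{"dr": [0,0,0],"xyz": [0,0,4],"gripper": 0},{"dr": [0,0,0],"xyz": [0,0,6],"gripper": 0},{"dr": [0,0,0],"xyz": [0,0,8],"gripper": 0},{"dr": [0,0,0],"xyz": [0,0,10],"gripper": 0},{"dr": [0,0,0],"xyz": [0,0,12],"gripper": 0},{"dr": [0,0,0],"xyz": [0,0,14],"gripper": 0},{"dr": [0,0,0],"xyz": [0,0,16],"gripper": 0},{"dr": [0,0,0],"xyz": [0,0,18],"gripper": 0},{"dr": [0,0,0],"xyz": [0,0,19],"gripper": 0}]'

```text
t: 6.7
tool_pos: [530.1, 25.9, 24.0]
eef_rot: [0.706, 0.045, -0.045, -0.706]
wrist_force: [0.6, -1.9, -1.0]
finger_gap: 0.5
```

```bash
python3 - <<'E'
from h import *
st()
E
```

```text
t 6.7 local [-55.8   0.2  24. ] F local [-1.9 -0.3 -1. ] gap 0.5
```

Request:
arm_command --targets '[{"dr": [0,0,0],"xyz": [0,0,1],"gripper": 0},{"dr": [0,0,0],"xyz": [0,0,2],"gripper": 0},{"dr": [0,0,0],"xyz": [0,0,3],"gripper": 0},{"dr": [0,0,0],"xyz": [0,0,4],"gripper": 0},{"dr": [0,0,0],"xyz": [0,0,5],"gripper": 0},{"dr": [0,0,0],"xyz": [0,0,6],"gripper": 0},{"dr": [0,0,0],"xyz": [0,0,7],"gripper": 0},{"dr": [0,0,0],"xyz": [0,0,7.5],"gripper": 0}]'

```text
t: 7.7
tool_pos: [529.2, 33.2, 24.0]
eef_rot: [-0.706, -0.045, 0.045, 0.706]
wrist_force: [0.3, -1.8, -0.8]
finger_gap: 0.4
```

Request:
arm_command --targets '[{"dr": [0,0,0],"xyz": [0,0,0.7],"gripper": 0},{"dr": [0,0,0],"xyz": [0,0,1.5],"gripper": 0}]'

```text
t: 7.95
tool_pos: [529.0, 34.7, 24.0]
eef_rot: [0.706, 0.045, -0.045, -0.706]
wrist_force: [1.4, -2.4, -1.5]
finger_gap: 0.4
```

Request:
arm_command --targets '[{"dr": [0,0,0],"xyz": [0,0,0.7],"gripper": 0},{"dr": [0,0,0],"xyz": [0,0,1.4],"gripper": 0}]'

```text
t: 8.2
tool_pos: [528.8, 36.1, 24.0]
eef_rot: [0.706, 0.045, -0.045, -0.706]
wrist_force: [0.7, -3.4, -1.8]
finger_gap: 0.5
```

Request:
arm_command --targets '[{"dr": [0,0,0],"xyz": [0,0,0.7],"gripper": 0}]'

```text
t: 8.32
tool_pos: [528.8, 36.6, 24.0]
eef_rot: [0.706, 0.045, -0.045, -0.706]
wrist_force: [-0.2, -4.4, -0.3]
finger_gap: 0.2
```

Request:
arm_command --targets '[{"dr": [0,0,0],"xyz": [0,0,0.7],"gripper": 0}]'

```text
t: 8.45
tool_pos: [528.7, 37.1, 24.0]
eef_rot: [0.706, 0.045, -0.045, -0.705]
wrist_force: [0.9, -3.5, -2.2]
finger_gap: 0.3
```

Request:
arm_command --targets '[{"dr": [0,0,0],"xyz": [0,0,0.7],"gripper": 0}]'

```text
t: 8.57
tool_pos: [528.7, 37.7, 24.0]
eef_rot: [0.706, 0.045, -0.045, -0.705]
wrist_force: [0.5, -6.1, -1.3]
finger_gap: 0.5
```

Request:
arm_command --targets '[{"dr": [0,0,0],"xyz": [0,0,0.7],"gripper": 0}]'

```text
t: 8.7
tool_pos: [528.7, 38.1, 24.0]
eef_rot: [0.706, 0.045, -0.045, -0.705]
wrist_force: [-0.1, -6.8, -0.2]
finger_gap: 0.6
```

Request:
arm_command --targets '[{"dr": [0,0,0],"xyz": [0,0,0],"gripper": 0}]'

```text
t: 8.82
tool_pos: [528.7, 38.2, 24.0]
eef_rot: [0.706, 0.045, -0.045, -0.705]
wrist_force: [-0.7, -6.1, -1.7]
finger_gap: 1.0
```

Request:
arm_command --targets '[{"dr": [0,0,0],"xyz": [0,0,0.7],"gripper": 0},{"dr": [0,0,0],"xyz": [0,0,1.3],"gripper": 0}]'

```text
t: 9.07
tool_pos: [528.6, 39.0, 24.1]
eef_rot: [0.706, 0.046, -0.045, -0.705]
wrist_force: [1.5, -8.3, -0.9]
finger_gap: 0.4
```

Request:
arm_command --targets '[{"dr": [0,0,0],"xyz": [0,0,0.4],"gripper": 0},{"dr": [0,0,0],"xyz": [0,0,0.4],"gripper": 0}]'

```text
t: 9.32
tool_pos: [528.6, 39.2, 24.1]
eef_rot: [0.706, 0.046, -0.045, -0.705]
wrist_force: [0.5, -8.2, -2.0]
finger_gap: 0.4
```

Request:
arm_command --targets '[{"dr": [0,0,0],"xyz": [0,0,0],"gripper": 0},{"dr": [0,0,0],"xyz": [0,0,0],"gripper": 0}]'

```text
t: 9.57
tool_pos: [528.6, 39.2, 24.1]
eef_rot: [0.706, 0.046, -0.045, -0.705]
wrist_force: [0.4, -9.2, -1.0]
finger_gap: 0.7
```

Request:
arm_command --targets '[{"dr": [0,0,0],"xyz": [0,0,-1],"gripper": 0},{"dr": [0,0,0],"xyz": [0,0,-3],"gripper": 0},{"dr": [0,0,0],"xyz": [0,0,-8],"gripper": 0},{"dr": [0,0,0],"xyz": [0,0,-16],"gripper": 0},{"dr": [0,0,0],"xyz": [0,-30,-16],"gripper": 0},{"dr": [0,0,0],"xyz": [0,-85,-16],"gripper": 0},{"dr": [0,0,0],"xyz": [0,-140,-16],"gripper": 0},{"dr": [0,0,0],"xyz": [0,-185,-16],"gripper": 0},{"dr": [0,0,0],"xyz": [0,-195,-16],"gripper": 0}]'

```text
t: 10.7
tool_pos: [532.1, 24.3, 222.6]
eef_rot: [0.706, 0.048, -0.043, -0.705]
wrist_force: [-0.5, -0.2, -0.6]
finger_gap: 0.1
```

```bash
python3 - <<'E'
from h import *
goto(w(156,0,215))
E
```

```text
t 10.7 local [-57.5  -1.5 222.6] F local [-0.1  0.5 -0.6] gap 0.1
tool axes [[0.99, 0.01, -0.13], [0.13, -0.0, 0.99], [0.01, -1.0, -0.0]] shift [ -1.4   7.3 213.5]
turn 1 [ 6.0e-01 -1.8e+02 -1.0e-01]
turn -1 [0.1 0.  0.4]
```

Request:
arm_command --targets '[{"dr": [0,0,0],"xyz": [0,0,30],"gripper": 0},{"dr": [0,0,0],"xyz": [0,0,75],"gripper": 0},{"dr": [0,0,0],"xyz": [0,0,120],"gripper": 0},{"dr": [0,0,0],"xyz": [0,0,165],"gripper": 0},{"dr": [0,0,0],"xyz": [0,0,200],"gripper": 0},{"dr": [0,0,0],"xyz": [0,0,214],"gripper": 0},{"dr": [0,0,0],"xyz": [0,0,214],"gripper": 0}]'

```text
t: 11.58
tool_pos: [502.5, 236.9, 218.1]
eef_rot: [0.706, 0.045, -0.046, -0.705]
wrist_force: [-0.2, 0.8, 0.5]
finger_gap: 0.3
```

```bash
python3 - <<'E'
from h import *
goto(w(156,0,150)); 
a=bot.get_image("scene")[:,:,::-1][150:330,230:400]; b=bot.get_image("top")[:,:,::-1][190:300,260:420]
cv2.imwrite("pics/m2.png",np.hstack([cv2.resize(a,(425,450)),cv2.resize(b,(375,258)) if 0 else cv2.copyMakeBorder(cv2.resize(b,(375,258)),0,192,0,0,cv2.BORDER_CONSTANT)]))
E
```

```text
t 11.57 local [157.1   0.8 218.1] F local [0.8 0.1 0.5] gap 0.3
tool axes [[0.99, -0.0, -0.13], [0.13, -0.0, 0.99], [-0.0, -1.0, -0.0]] shift [ 0.9 68.1 -1.1]
turn 1 [-1.000e-01 -1.799e+02 -0.000e+00]
turn -1 [ 0.   0.1 -0.1]
```

View pics/m2.png

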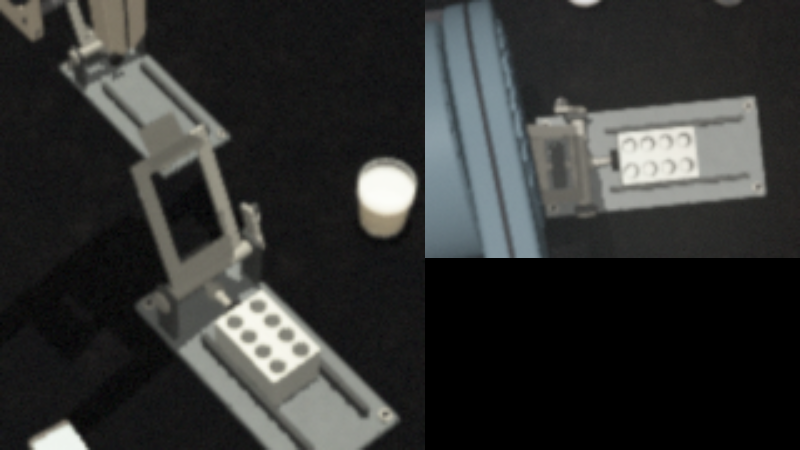

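Picture: block against the foot (215,300 left view / 612,160 right view), flap open with tab at (160,135), gripper behind it. Descend and approach.

Request:
arm_command --targets '[{"dr": [0,0,0],"xyz": [1,20,0],"gripper": 0},{"dr": [0,0,0],"xyz": [1,45,0],"gripper": 0},{"dr": [0,0,0],"xyz": [1,64,0],"gripper": 0},{"dr": [0,0,0],"xyz": [1,66,0],"gripper": 0},{"dr": [0,0,0],"xyz": [1,66,-5],"gripper": 0},{"dr": [0,0,0],"xyz": [1,66,-10],"gripper": 0},{"dr": [0,0,0],"xyz": [1,66,-13],"gripper": 0},{"dr": [0,0,0],"xyz": [1,66,-16],"gripper": 0},{"dr": [0,0,0],"xyz": [1,66,-18],"gripper": 0},{"dr": [0,0,0],"xyz": [1,66,-19],"gripper": 0}]'

```text
t: 12.92
tool_pos: [506.4, 218.1, 153.0]
eef_rot: [0.706, 0.045, -0.045, -0.706]
wrist_force: [-1.1, 0.2, -0.2]
finger_gap: 0.3
```

Request:
arm_command --targets '[{"dr": [0,0,0],"xyz": [0,0,-1],"gripper": 0},{"dr": [0,0,0],"xyz": [0,0,-2],"gripper": 0},{"dr": [0,0,0],"xyz": [0,0,-3],"gripper": 0},{"dr": [0,0,0],"xyz": [0,0,-4],"gripper": 0},{"dr": [0,0,0],"xyz": [0,0,-5],"gripper": 0},{"dr": [0,0,0],"xyz": [0,0,-6],"gripper": 0},{"dr": [0,0,0],"xyz": [0,0,-7],"gripper": 0},{"dr": [0,0,0],"xyz": [0,0,-8],"gripper": 0}]'

```text
t: 13.92
tool_pos: [507.2, 212.4, 154.0]
eef_rot: [-0.704, -0.046, 0.045, 0.707]
wrist_force: [-2.8, 7.4, 6.2]
finger_gap: 0.7
```

Contact, but with large upward friction (tab rises along the finger); I'll follow its arc upward.

Request:
arm_command --targets '[{"dr": [0,0,0],"xyz": [0,-1.5,0],"gripper": 0},{"dr": [0,0,0],"xyz": [0,-3,0],"gripper": 0}]'

```text
t: 14.18
tool_pos: [507.1, 210.8, 155.7]
eef_rot: [-0.705, -0.045, 0.046, 0.706]
wrist_force: [0.0, 4.1, -2.5]
finger_gap: 0.6
```

```bash
python3 - <<'E'
from h import *
st()
E
```

```text
t 14.18 local [130.6  -0.4 155.7] F local [ 4.1 -0.5 -2.5] gap 0.6
```

Request:
arm_command --targets '[{"dr": [0,0,0],"xyz": [0,-0.9,-1.5],"gripper": 0},{"dr": [0,0,0],"xyz": [0,-1.9,-3.3],"gripper": 0},{"dr": [0,0,0],"xyz": [0,-3,-5.5],"gripper": 0},{"dr": [0,0,0],"xyz": [0,-4,-8],"gripper": 0},{"dr": [0,0,0],"xyz": [0,-5,-10.5],"gripper": 0}]'

```text
t: 14.8
tool_pos: [508.6, 199.5, 160.9]
eef_rot: [0.706, 0.045, -0.045, -0.706]
wrist_force: [-0.4, 2.8, -2.8]
finger_gap: 0.4
```

Request:
arm_command --targets '[{"dr": [0,0,0],"xyz": [0,-1,-2.5],"gripper": 0},{"dr": [0,0,0],"xyz": [0,-2,-5],"gripper": 0},{"dr": [0,0,0],"xyz": [0,-3,-7.5],"gripper": 0},{"dr": [0,0,0],"xyz": [0,-3.9,-10],"gripper": 0},{"dr": [0,0,0],"xyz": [0,-4.7,-12.5],"gripper": 0}]'

```text
t: 15.42
tool_pos: [510.3, 187.3, 165.7]
eef_rot: [0.706, 0.045, -0.045, -0.706]
wrist_force: [-1.0, 2.7, -2.4]
finger_gap: 0.3
```

```bash
python3 - <<'E'
from h import *
st()
E
```

```text
t 15.43 local [106.8  -0.6 165.7] F local [ 2.8  0.7 -2.4] gap 0.3
```

Request:
arm_command --targets '[{"dr": [0,0,0],"xyz": [0,0,-3],"gripper": 0},{"dr": [0,0,0],"xyz": [0,0,-6],"gripper": 0},{"dr": [0,0,0],"xyz": [0,0,-9.5],"gripper": 0},{"dr": [0,0,0],"xyz": [0,0,-13],"gripper": 0},{"dr": [0,0,0],"xyz": [0,0,-16.5],"gripper": 0},{"dr": [0,0,0],"xyz": [0,0,-20],"gripper": 0},{"dr": [0,0,0],"xyz": [0,0,-24],"gripper": 0},{"dr": [0,0,0],"xyz": [0,0,-28],"gripper": 0},{"dr": [0,0,0],"xyz": [0,0,-32],"gripper": 0},{"dr": [0,0,0],"xyz": [0,0,-36],"gripper": 0}]'

```text
t: 16.68
tool_pos: [515.0, 151.3, 165.6]
eef_rot: [0.706, 0.045, -0.045, -0.706]
wrist_force: [0.3, 2.0, 1.4]
finger_gap: 0.7
```

Request:
arm_command --targets '[{"dr": [0,0,0],"xyz": [0,1,-4],"gripper": 0},{"dr": [0,0,0],"xyz": [0,2,-8],"gripper": 0},{"dr": [0,0,0],"xyz": [0,3.5,-12],"gripper": 0},{"dr": [0,0,0],"xyz": [0,4.5,-16],"gripper": 0},{"dr": [0,0,0],"xyz": [0,6,-20],"gripper": 0},{"dr": [0,0,0],"xyz": [0,7,-24],"gripper": 0},{"dr": [0,0,0],"xyz": [0,8.5,-28],"gripper": 0},{"dr": [0,0,0],"xyz": [0,9.5,-32],"gripper": 0},{"dr": [0,0,0],"xyz": [0,11,-36],"gripper": 0},{"dr": [0,0,0],"xyz": [0,12,-40],"gripper": 0}]'

```text
t: 17.92
tool_pos: [519.9, 111.8, 153.4]
eef_rot: [0.706, 0.045, -0.045, -0.706]
wrist_force: [0.0, 2.0, 0.5]
finger_gap: 0.4
```

```bash
python3 - <<'E'
from h import *
st()
E
```

```text
t 17.93 local [ 30.7  -0.5 153.4] F local [ 2.  -0.3  0.5] gap 0.4
```

Request:
arm_command --targets '[{"dr": [0,0,0],"xyz": [0,1,-4],"gripper": 0},{"dr": [0,0,0],"xyz": [0,2,-8],"gripper": 0},{"dr": [0,0,0],"xyz": [0,3.5,-12],"gripper": 0},{"dr": [0,0,0],"xyz": [0,4.5,-16],"gripper": 0},{"dr": [0,0,0],"xyz": [0,6,-20],"gripper": 0},{"dr": [0,0,0],"xyz": [0,7,-24],"gripper": 0},{"dr": [0,0,0],"xyz": [0,8.5,-28],"gripper": 0},{"dr": [0,0,0],"xyz": [0,9.5,-32],"gripper": 0},{"dr": [0,0,0],"xyz": [0,11,-36],"gripper": 0},{"dr": [0,0,0],"xyz": [0,11,-36],"gripper": 0}]'

```text
t: 19.18
tool_pos: [524.6, 76.0, 142.5]
eef_rot: [0.706, 0.045, -0.045, -0.706]
wrist_force: [-0.6, -0.1, 1.0]
finger_gap: 0.5
```

```bash
python3 - <<'E'
from h import *
st()
a=bot.get_image("scene")[:,:,::-1][150:350,230:420]; cv2.imwrite("pics/m3.png",cv2.resize(a,None,fx=3,fy=3))
E
```

```text
t 19.18 local [ -5.3  -0.6 142.5] F local [-0.   0.7  1. ] gap 0.5
```

View pics/m3.png

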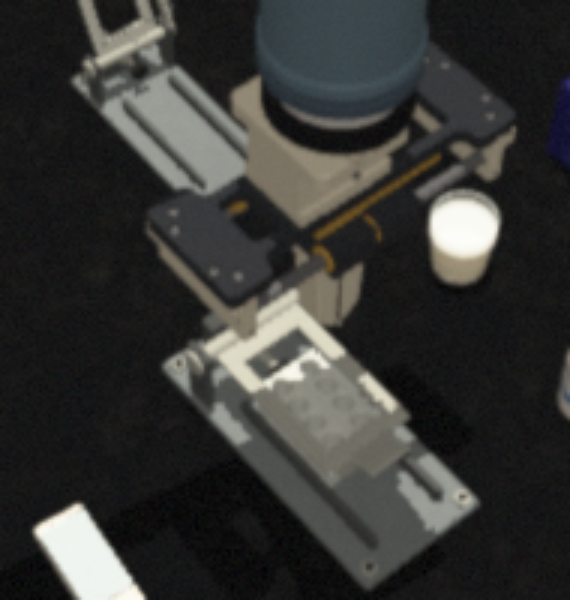

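The flap is shut over the block (tab about (370,460)), fingers free above it. Retreat up and look once more.

Request:
arm_command --targets '[{"dr": [0,0,0],"xyz": [0,-30,0],"gripper": 0},{"dr": [0,0,0],"xyz": [0,-70,0],"gripper": 0},{"dr": [0,0,0],"xyz": [0,-90,40],"gripper": 0},{"dr": [0,0,0],"xyz": [0,-90,85],"gripper": 0},{"dr": [0,0,0],"xyz": [0,-90,130],"gripper": 0},{"dr": [0,0,0],"xyz": [0,-90,175],"gripper": 0},{"dr": [0,0,0],"xyz": [0,-90,200],"gripper": 0},{"dr": [0,0,0],"xyz": [0,-90,200],"gripper": 0},{"dr": [0,0,0],"xyz": [0,-90,200],"gripper": 0}]'

```text
t: 20.35
tool_pos: [499.1, 274.2, 232.6]
eef_rot: [0.706, 0.045, -0.045, -0.705]
wrist_force: [-0.7, 0.4, 0.4]
finger_gap: 0.5
```

```bash
python3 - <<'E'
from h import *
st()
a=bot.get_image("scene")[:,:,::-1][220:350,260:420]; b=bot.get_image("top")[:,:,::-1][225:290,300:415]
a=cv2.resize(a,(560,455),interpolation=2)
cv2.imwrite("pics/m4.png",a); cv2.imwrite("pics/m5.png",cv2.resize(b,None,fx=6,fy=6,interpolation=2))
for q in("dropper","cup","slips"):
    d=bot.landmark_of("top",q)[:1]; print(q,[(np.round(e["location"],1),np.round(ray("top",e["location"],0),1)[:2]) for e in d])
E
```

```text
t 20.35 local [194.5  -0.5 232.6] F local [0.5 0.6 0.4] gap 0.5
dropper [(array([388.5, 183.4]), array([682.4,  13.8]))]
cup [(array([324.2, 186.7]), array([671.3, 152.2]))]
slips [(array([359. , 337.1]), array([353.2,  70.4]))]
```

View pics/m4.png

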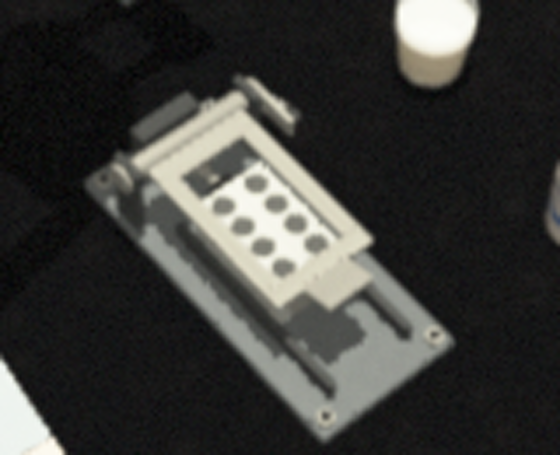

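View pics/m5.png

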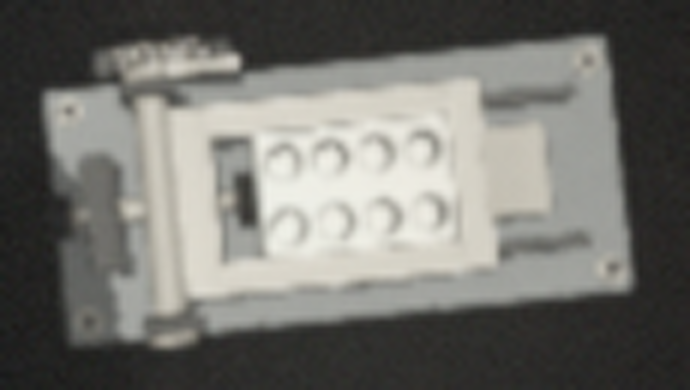

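Both views show the flap level and shut, and the block's front edge (260,190) touching the foot with no gap. Bystanders are where they were. Handing in.

```bash
python3 - <<'E'
from h import *
p=ray("top",(300+(260-2.5)/6,225+(190-2.5)/6),44);print("block centre x",(p[:2]-c)@ax-33)
print(bot.hand_in())
E
```

```text
block centre x -3.3650813241992594
the job is handed in; nothing more can be done
None
```

I slid the block onto the sprung foot, tipped the flap until it snapped shut over it, drew the arm clear and handed in at about 20.5 s of the 42 s. No verdict was reported.

- **Pressing the foot:** I slid the block at about 2 N and felt the foot as the force rose. I pressed to about 8–9 N in total, so roughly 6–7 N on the foot by estimate, and held that for about 0.5 s with the flap still open.
- **Tipping the flap:** The first contact read about 10 N, because the tab rubbed upward along the finger. I then followed the tab's arc, which brought it down to 2–5 N. Forces were read at the end of each move, so brief peaks between readings were not seen.
- **Last checks:** The final pictures show:
  - The flap is level and shut.
  - There is no visible gap between block and foot.
  - The block centre is at about x = -3.4 mm in the cradle, against the -7 mm limit.
  - The arm is well clear, with wrist force near zero.
- **Bystanders:** The detector put the cup 4 mm, the slide box 6 mm and the dropper 10 mm from its first readings. I take this as detector noise, since the arm worked away from all three and the cup looked untouched, but I did not confirm it for the dropper or the slide box.
- **Not checked:** The remaining force of the block on the foot could not be measured directly. I infer it from the spring and the friction.

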